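Stack the rinsed glass-paint pots mouth down

ROBOT

A 6-joint arm with a two-finger parallel gripper is mounted at the origin on the work surface. World frame = base frame: x ahead of the robot, y to its left, z up, the work surface at z = 0. Lengths are in m, angles in degrees, forces in N, time in s.
With the tool pointing down it reaches from about 0.4 to 0.825 m from the base axis. Payload 7 kg.
Tool frame: the origin (TCP) lies on the centre line of the jaws, within the pads' length; the fingertips stand r.tip_reach ahead of it and the grasp point (between the pads) is the TCP (r.tip_reach is the distance from the TCP to the fingertips, in m); z points along the fingers, y is the line along which they close (so a half turn about z gives the same grasp; the last joint's range is limited). The gripper opens to 88 mm and grips with 3 to 60 N. Pads are 19 mm wide; open, the fingers measure 130 mm over their backs; the gripper's body (78 mm by 193 mm) begins 47 mm behind the grasp point.
Start: joints at [-50.873, 20.546, 0.682, 0, -70.136, -16.507], TCP at [0.26, -0.623, 0.246] pointing down, gripper open.
Joint ranges: [-176.03, 176.03], [-82.01, 121.73], [-58.28, 71.71], [-173.87, 95.51], [-174.79, -0.11], [-173.66, 173.66]. Speed limits (degrees/s): [136.94, 136.94, 172.46, 180, 180, 180].

INTERFACE

Orientations are given as [roll, pitch, yaw] about the fixed x, y, z axes, in that order (R = Rz(yaw) Ry(pitch) Rx(roll)).
In Python, from plant import sensors, cams, r gives the robot as it stands.
- The arm moves only by the tool drive_tool, never from a script. Its argument "rows" is a list of rows, each an object of numbers: "fingers": the gripper's target within -1 to 1 (fully open at 1, half-way at 0, shut at -1); "x", "y", "z": the shift along the tool's x, y, z in m; "spin": the turn about the tool's z in rad. A call has 1 to 10 rows; each row is the pose to reach, as a shift and turn from the pose commanded when the call began, along the tool's axes at that moment; what a row does not reach only later rows make up. A row lasts 1/8 s, in which the tool goes at most 62.5 mm and 10.7 degrees, less where a joint would pass 70% of its speed; a pose out of reach is approached as far as the arm can. A call with a gripper value outside its range is refused whole. The fingers move at their own pace and stop on an object; "newtons" is the grip in N (left out, the last holds). Time passes only in rows, so rows that repeat a pose let the fingers close. It gives the time, the measured TCP pose, the force, the opening and the grip force at its end, in the units of the state.
- sensors.get_state(): the state, without advancing time (a new reading comes with each control period).
- cams.capture(name): name is "side" or "top" or "wrist"; returns a dict with "pixels" (480x640x3 uint8, red, green, blue), "intrinsics" (3x3 intrinsics, pixels), "k1" (the pictures are not rectified: a ray, as slopes to the right and down, at radius r is drawn at 1 + k1 r^2 times it, then the intrinsics apply), "eye" and "orientation" of the camera in the world; the wrist camera has in their place "T_tool_cam" (4x4, takes a point from camera to tool coordinates, whose origin is the TCP and whose axes are the flange's). Camera axes: x right, y up, looking along -z (the intrinsics and any distortion apply to the point x, -y, -z); pixel columns grow to the right and rows downward; lengths in m; the calibration is good to about 2 mm. A picture is of the moment at which its call begins: read the wrist's pose just before it. There is no depth.
- r.close_job(): hands the job in; it is judged then, once.
The state is a dict: "time_s": time; "joints": joint angles; "qd": joint speeds; "joint_torque": joint torques, N m; "tcp_pos": TCP position; "eef_rot": TCP orientation; "contact_force": force on the tool from outside, world axes, zero at the start; "moment": the same for the moment, N m; "gripper_width": finger opening in m; "gripper_force": force on a finger pad.
Only numpy, scipy, OpenCV 4.12 (cv2) and the standard library are available. Lean on these libraries where they do the work, as an engineer would, in place of code of your own. Each camera call takes 0.05 s, during which the arm holds its last target. There are 200 camera calls.

TASK

The rinsed glass-paint pots are drying mouth down on the stained-glass bench. Stack the two amber pots, still mouth down and in either order, squarely rim on rim on top of the upturned blue pot, which stays where it stands on its white tile, so that the three make one straight, steady column. Set each pot down rather than dropping it, and leave the green pot of glass nuggets alone.

Things in the scene. Friction and masses are not known exactly. Their poses are not given: they have to be found in the camera images.
- amber_pot_a: Amber-yellow stoneware pot, upturned on the bench: a straight cylinder 60 mm across, 68 mm high, wall 4 mm, 90 to 180 g. Its upper end is a raised foot ring (60 mm outside, 52 inside) round a cream floor sunk 4 mm: another pot's mouth rim rests on this ring, 68 mm up, without nesting. Origin: centre of the mouth rim (its underside); z up, towards the foot.
- amber_pot_b: The other amber-yellow pot, a twin of amber_pot_a in shape, size, mass, origin (centre of its underside, the mouth rim) and axes, also upturned on the bench. At the start 40 mm all round every pot is free of other things, and nothing near them is taller than 90 mm.
- blue_pot: Blue pot, of the same shape, size, mass, origin (centre of its underside, the mouth rim) and axes as the amber ones, upturned too. It stands loose on a fixed white square tile, 90 mm wide and 8 mm thick, and is the bottom of the stack.
- green_pot: Bystander: green pot, 60 mm across and 68 mm high, standing mouth up, full of coloured glass nuggets. Origin: centre of its underside, z up. A green glass jar with a black cap and a bare metal reel, not listed, also stand about.
Things that resemble listed ones, but are neither listed nor needed, are in the scene too. What is shaped like the amber_pot_a but pink or red is not meant.

How it is judged:
By the outcome, as a careful person would: the job done as asked, in the order asked, and still so for the second after the job is handed in, with the robot touching nothing.
It also fails if it takes over 61 s, if anything falls off the work surface, if the arm or the gripper's body presses on something with over 40 N, if the wrist force passes 120 N, or if a joint passes its speed limit or range.

## Working session

There is one attempt and no reset: what is moved stays moved. The work goes in short steps, Python scripts to look and compute and a tool call to move; the robot and the scene stay as the last step left them, time stands still between calls to the robot, and variables do not carry over. Pictures are saved under pics/ and viewed, at most 10 in all, crops included, and the job is handed in when it is done.

Besides the shell and the picture viewer there is one more tool, called by a JSON object that holds its "method" and its "body", one argument or row to a line. drive_tool: Moves the arm, as the interface text tells. Its arguments: {"type":"object","properties":{"rows":{"type":"array"},"newtons":{"type":"number"}},"required":["rows"]}

```bash
mkdir -p pics; ls; cat > h.py <<'E'
import numpy as np, cv2
from scipy.spatial.transform import Rotation as R
from plant import sensors, cams, r
def save(n,im): cv2.imwrite('pics/'+n+'.png', im[:,:,::-1])
E
python3 - <<'E'
from h import *
s=sensors.get_state(); print(s, r.tip_reach)
for n in ('top','side'):
    c=cams.capture(n); save(n,c['pixels']); np.save(n+'.npy',c,allow_pickle=True)
    print(n,{k:v for k,v in c.items() if k!='pixels'})
E
```

```text
pics
{'time_s': 0.0, 'joints': array([-5.08715840e+01,  2.05923386e+01,  6.34608908e-01, -2.03214199e-02,
       -7.01341999e+01, -1.65054394e+01]), 'qd': array([-0.01555978, -0.03744071, -0.07169132,  0.01600552, -0.10505879,
        0.00241999]), 'joint_torque': array([ 4.46336317e-04, -5.82717705e+01,  2.93055207e+01,  6.99754760e+00,
        6.86664323e-03, -1.55706061e-04]), 'tcp_pos': array([ 0.25944675, -0.62266882,  0.24461816]), 'eef_rot': array([ 1.79906431e+02, -7.80419379e-03, -1.57383938e+02]), 'contact_force': array([0.45823736, 0.16143066, 0.0517998 ]), 'moment': array([-0.0187337 , -0.00775034,  0.00776145]), 'gripper_force': 0.0, 'gripper_width': 0.08759274634834388} 0.019
top {'intrinsics': array([[548.25789171,   0.        , 319.2585306 ],
       [  0.        , 548.25789171, 235.87510546],
       [  0.        ,   0.        ,   1.        ]]), 'k1': -0.10811095279121208, 'eye': array([ 0.46317029, -0.00857579,  1.11578272]), 'orientation': array([  7.00966603,   0.48612717, -88.7274184 ])}
side {'intrinsics': array([[549.2389238 ,   0.        , 314.97603035],
       [  0.        , 549.2389238 , 251.56615421],
       [  0.        ,   0.        ,   1.        ]]), 'k1': -0.16403111858140224, 'eye': array([0.42071244, 0.74797196, 0.65769938]), 'orientation': array([  51.45582724,   -0.68884177, -165.71206429])}
```

View pics/top.png

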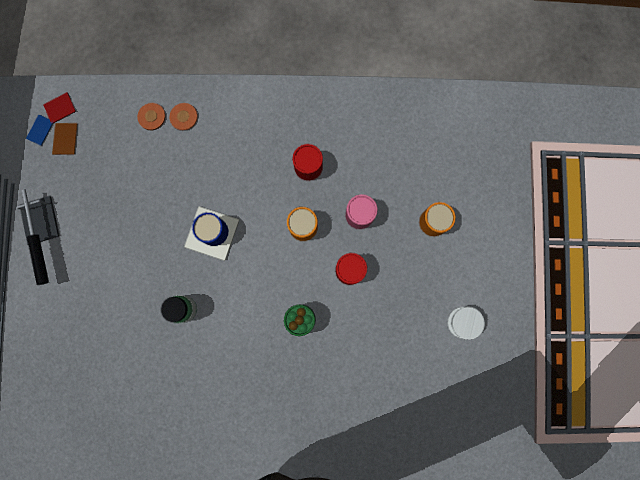

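View pics/side.png

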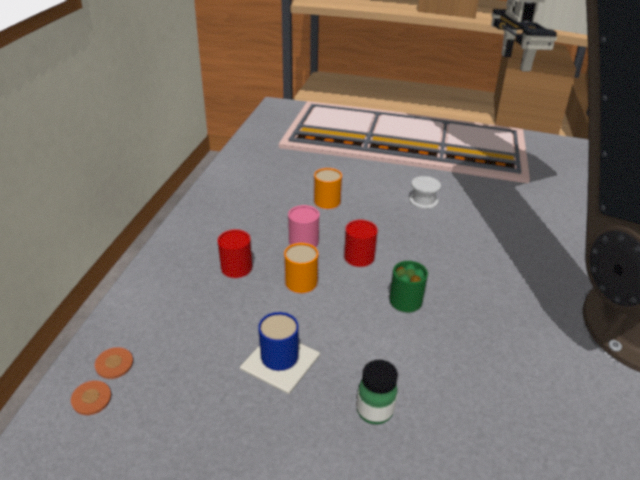

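```bash
cat >> h.py <<'E'
def ray(c,uv,pose=None):
    """world eye and direction through a pixel"""
    K=c['intrinsics']; d=np.array([c['k1'],0,0,0,0.])
    p=cv2.undistortPoints(np.array([[uv]],float),K,d)[0,0]
    v=np.array([p[0],-p[1],-1.])
    if pose is None: return np.array(c['eye']),R.from_euler('xyz',c['orientation'],degrees=True).apply(v)
    T=np.array(c['T_tool_cam']); Rt=R.from_euler('xyz',pose['eef_rot'],degrees=True)
    return pose['tcp_pos']+Rt.apply(T[:3,3]), Rt.apply(T[:3,:3]@v)
def onz(e,d,z): return e+d*(z-e[2])/d[2]
def cross(a,b):
    """closest points of two rays: midpoint, gap"""
    A=np.stack([a[1],-b[1]],1); t=np.linalg.lstsq(A,b[0]-a[0],rcond=None)[0]
    p,q=a[0]+t[0]*a[1],b[0]+t[1]*b[1]; return (p+q)/2,np.linalg.norm(p-q)
def blobs(im,lo,hi,amin=100,box=None):
    m=cv2.inRange(cv2.cvtColor(im,cv2.COLOR_RGB2HSV),lo,hi)
    n,l,s,c=cv2.connectedComponentsWithStats(m)
    return [(c[i].round(1),s[i]) for i in range(1,n) if s[i][4]>amin]
CREAM=((8,30,100),(28,140,255)); AMB=((8,180,100),(25,255,255))
E
python3 - <<'E'
from h import *
T,S=[np.load(n+'.npy',allow_pickle=True).item() for n in('top','side')]
for n,c in(('top',T),('side',S)):
    print(n,[(b[0],b[1][2:]) for b in blobs(c['pixels'],*CREAM,150) if b[1][4]<2000])
    print('amber',[(b[0],b[1][2:]) for b in blobs(c['pixels'],*AMB,100)])
a=cv2.resize(T['pixels'][140:290,190:470],(784,420),interpolation=cv2.INTER_CUBIC); save('crop1',a)
E
```

```text
top [(array([439.6, 216.8]), array([ 26,  27, 531], dtype=int32)), (array([301.9, 221.6]), array([ 26,  26, 526], dtype=int32)), (array([207., 227.]), array([ 25,  25, 510], dtype=int32))]
amber [(array([574.1, 198.3]), array([  17,   79, 1007], dtype=int32)), (array([439.7, 217.8]), array([ 31,  31, 176], dtype=int32)), (array([301.6, 222.6]), array([ 31,  31, 168], dtype=int32)), (array([576.9, 289.5]), array([  15,   83, 1075], dtype=int32)), (array([577.8, 364.7]), array([ 13,  51, 605], dtype=int32))]
side [(array([40.3, 30.2]), array([ 86,  51, 319], dtype=int32)), (array([102.9,  40.1]), array([ 31,  29, 175], dtype=int32)), (array([130.3,  69.8]), array([ 56,  57, 395], dtype=int32)), (array([230.1, 135.5]), array([106,  93, 241], dtype=int32)), (array([332.4, 132.5]), array([ 68,  14, 175], dtype=int32)), (array([405.5, 142.1]), array([ 69,  15, 198], dtype=int32)), (array([327.1, 187.5]), array([ 30,  43, 177], dtype=int32)), (array([327.7, 175.1]), array([ 24,  11, 214], dtype=int32)), (array([ 72.1, 318.2]), array([149, 188, 310], dtype=int32)), (array([ 19.2, 256. ]), array([ 41,  46, 367], dtype=int32)), (array([300.8, 253.5]), array([ 30,  18, 407], dtype=int32)), (array([278. , 326.5]), array([ 33,  22, 597], dtype=int32))]
amber [(array([333. , 132.5]), array([ 61,  10, 165], dtype=int32)), (array([404.9, 141.9]), array([ 63,  11, 173], dtype=int32)), (array([479.1, 152.4]), array([ 65,  12, 177], dtype=int32)), (array([327.1, 193.1]), array([ 26,  31, 659], dtype=int32)), (array([300.9, 275.2]), array([ 33,  39, 908], dtype=int32))]
```

View pics/crop1.png

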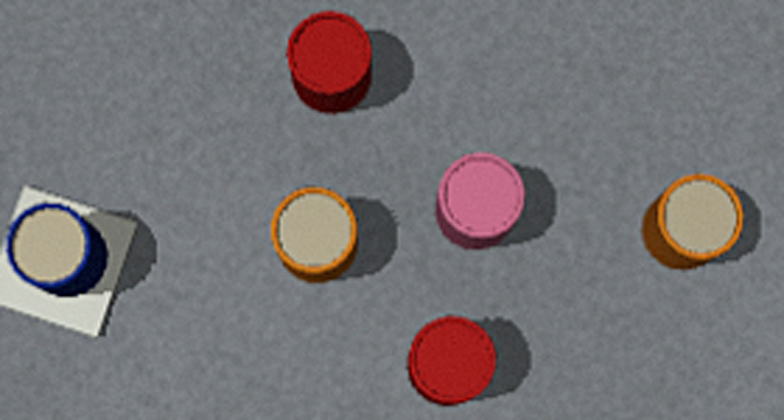

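The top view shows two amber pots with cream floors, at (302,222) and (440,217). The lookalikes are red at (308,161) and (352,268) and pink at (362,211), with self-coloured tops, so they're not meant. The crop confirms the two amber ones. Blue stands on its tile at (207,227).

```bash
python3 - <<'E'
from h import *
T,S=[np.load(n+'.npy',allow_pickle=True).item() for n in('top','side')]
for n,t,s,z in(('A',(301.9,221.6),(300.8,253.5),.066),('B',(439.6,216.8),(327.7,175.1),.066),('blue',(207,227),(278,326.5),.074)):
    a,b=ray(T,t),ray(S,s); print(n,onz(*a,z).round(4),onz(*b,z).round(4),'cross',*[np.round(x,4) for x in cross(a,b)])
for n,t,z in(('red1',(308,161),.068),('red2',(352,267),.068),('pink',(362,211),.068),('green',(300,319),.06)): print(n,onz(*ray(T,t),z).round(3))
P=sensors.get_state(); c=cams.capture('wrist'); print(c['T_tool_cam'],c['k1'],c['intrinsics'])
E
```

```text
A [0.6192 0.0374 0.066 ] [0.6194 0.038  0.066 ] cross [0.6194 0.0375 0.0655] 0.0003
B [ 0.6343 -0.2299  0.066 ] [ 0.635  -0.2308  0.066 ] cross [ 0.6345 -0.2298  0.0666] 0.0005
blue [0.6037 0.2202 0.074 ] [0.6035 0.2204 0.074 ] cross [0.6037 0.2202 0.0738] 0.0002
red1 [0.739 0.029 0.068]
red2 [ 0.533 -0.061  0.068]
pink [ 0.642 -0.079  0.068]
green [0.432 0.036 0.06 ]
[[-5.23988720e-05  9.65719241e-01  2.59588801e-01  6.88421624e-02]
 [ 9.99999868e-01 -8.19580536e-05  5.06752733e-04 -1.32925007e-03]
 [ 5.10656258e-04  2.59588793e-01 -9.65719109e-01 -1.39422960e-01]
 [ 0.00000000e+00  0.00000000e+00  0.00000000e+00  1.00000000e+00]] -0.02573971187679226 [[431.92837188   0.         318.85356697]
 [  0.         431.92837188 236.85857481]
 [  0.           0.           1.        ]]
```

```bash
cat >> h.py <<'E'
def go(x,y,z):
    s=sensors.get_state(); d=R.from_euler('xyz',s['eef_rot'],degrees=True).inv().apply(np.array([x,y,z])-s['tcp_pos'])
    print('t',s['time_s'],'shift',d.round(4)); return d
def look(lo=CREAM[0],hi=CREAM[1],z=.066,amin=800):
    s=sensors.get_state(); c=cams.capture('wrist'); np.save('w.npy',c,allow_pickle=True)
    print('tcp',s['tcp_pos'].round(4),s['eef_rot'].round(2))
    for b in blobs(c['pixels'],lo,hi,amin): print(b[0],b[1],onz(*ray(c,b[0],s),z).round(4))
    return c
E
python3 - <<'E'
from h import *
go(.6345,-.2298,.22)
E
```

```text
t 0.15 shift [-0.4973  0.2185  0.0251]
```

{"method": "drive_tool", "body": {
  "rows": [
    {"x": -0.05, "y": 0.022, "z": 0.0025, "fingers": 1},
    {"x": -0.1, "y": 0.044, "z": 0.005, "fingers": 1},
    {"x": -0.15, "y": 0.066, "z": 0.0075, "fingers": 1},
    {"x": -0.2, "y": 0.088, "z": 0.01, "fingers": 1},
    {"x": -0.25, "y": 0.11, "z": 0.0125, "fingers": 1},
    {"x": -0.3, "y": 0.132, "z": 0.015, "fingers": 1},
    {"x": -0.35, "y": 0.154, "z": 0.0175, "fingers": 1},
    {"x": -0.4, "y": 0.176, "z": 0.02, "fingers": 1},
    {"x": -0.45, "y": 0.198, "z": 0.0225, "fingers": 1},
    {"x": -0.497, "y": 0.2185, "z": 0.025, "fingers": 1}
  ]
}}

```text
invalid input
```

{"method": "drive_tool", "body": {
  "rows": [
    {"x": 0, "fingers": 1},
    {"x": 0, "fingers": 1},
    {"x": 0, "fingers": 1}
  ]
}}

```text
invalid input
```

```bash
python3 - <<'E'
from h import *
c=look(); save('w1',c['pixels']); go(.6345,-.2298,.05)
E
```

```text
tcp [ 0.2595 -0.6228  0.2448] [ 1.7993e+02 -1.0000e-02 -1.5739e+02]
[ 50.4 118. ] [    0     0   114   272 13901] [ 0.2678 -0.8296  0.066 ]
[349.1 399.6] [ 276  381  181   26 1711] [ 0.3981 -0.5385  0.066 ]
t 0.2 shift [-0.4973  0.2184  0.1951]
```

View pics/w1.png

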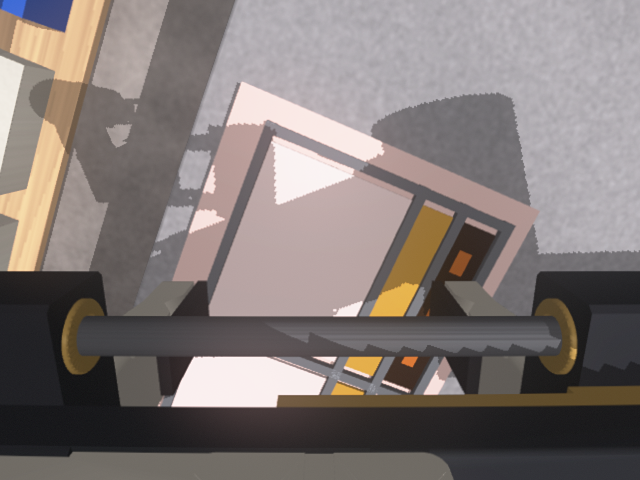

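The moves were refused, so the arm is still at the start with only the rack in the wrist view. I'll give every key in the rows.

{"method": "drive_tool", "body": {
  "rows": [
    {"x": -0.05, "y": 0.022, "z": 0.0025, "spin": 0, "fingers": 1},
    {"x": -0.1, "y": 0.044, "z": 0.005, "spin": 0, "fingers": 1},
    {"x": -0.15, "y": 0.066, "z": 0.0075, "spin": 0, "fingers": 1},
    {"x": -0.2, "y": 0.088, "z": 0.01, "spin": 0, "fingers": 1},
    {"x": -0.25, "y": 0.11, "z": 0.0125, "spin": 0, "fingers": 1},
    {"x": -0.3, "y": 0.132, "z": 0.015, "spin": 0, "fingers": 1},
    {"x": -0.35, "y": 0.154, "z": 0.0175, "spin": 0, "fingers": 1},
    {"x": -0.4, "y": 0.176, "z": 0.02, "spin": 0, "fingers": 1},
    {"x": -0.45, "y": 0.198, "z": 0.0225, "spin": 0, "fingers": 1},
    {"x": -0.497, "y": 0.2185, "z": 0.025, "spin": 0, "fingers": 1}
  ],
  "newtons": 15
}}

```text
time_s: 1.45
tcp_pos: [0.6354, -0.2286, 0.2204]
eef_rot: [180.0, -0.0, -157.4]
contact_force: [0.7, -0.7, -0.2]
gripper_width: 0.0875
gripper_force: 0.0
```

```bash
python3 - <<'E'
from h import *
c=look(amin=200); save('w2',c['pixels']); go(.6345,-.2298,.05)
E
```

```text
tcp [ 0.6354 -0.2286  0.2204] [ 1.8000e+02 -1.0000e-02 -1.5736e+02]
[303.4 202.9] [274 169  79  95 224] [ 0.627  -0.2453  0.066 ]
[316.7 220.6] [ 280  185   75   72 4226] [ 0.635 -0.232  0.066]
[486.1 305.1] [469 283  45  33 639] [ 0.6459 -0.0919  0.066 ]
[568.3 324.5] [552 299  25  54 370] [ 0.636  -0.0265  0.066 ]
[395.4 399.9] [ 276  394  255   13 2601] [ 0.7448 -0.1192  0.066 ]
t 1.5 shift [ 0.0062 -0.0029  0.1694]
```

View pics/w2.png

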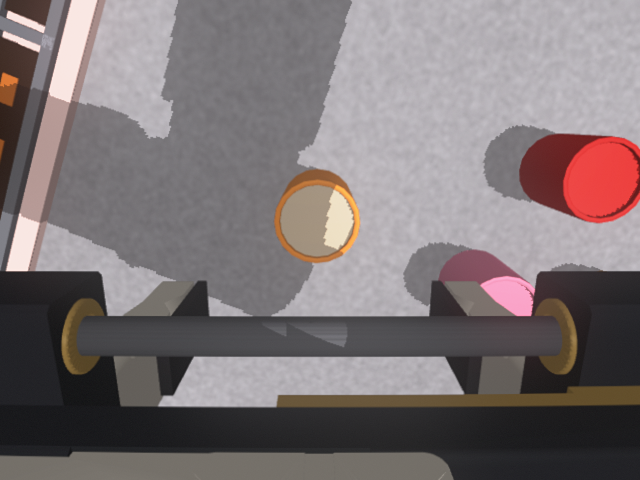

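The wrist view shows amber pot B at (317,220), with pink at (510,295) and red at (600,180) well clear. The arm was still settling, so I'll hold and look again.

{"method": "drive_tool", "body": {
  "rows": [
    {"x": 0, "y": 0, "z": 0, "spin": 0, "fingers": 1},
    {"x": 0, "y": 0, "z": 0, "spin": 0, "fingers": 1},
    {"x": 0, "y": 0, "z": 0, "spin": 0, "fingers": 1}
  ]
}}

```text
time_s: 1.88
tcp_pos: [0.6337, -0.2311, 0.2208]
eef_rot: [-180.0, 0.0, -157.5]
contact_force: [0.7, 0.8, -0.1]
gripper_width: 0.0874
gripper_force: 0.0
```

```bash
cat >> h.py <<'E'
def foot(c,s,z,near,lo=CREAM[0],hi=CREAM[1]):
    """cream floor as the min enclosing circle of all its mask pieces near a pixel"""
    m=cv2.inRange(cv2.cvtColor(c['pixels'],cv2.COLOR_RGB2HSV),lo,hi)
    y,x=np.mgrid[:480,:640]; m[np.hypot(x-near[0],y-near[1])>55]=0
    m=cv2.morphologyEx(m,cv2.MORPH_CLOSE,np.ones((5,5)))
    k=max(cv2.findContours(m,0,1)[0],key=cv2.contourArea); e=cv2.fitEllipse(cv2.convexHull(k))
    print('ellipse',np.round(e[0]+e[1],1),onz(*ray(c,e[0],s),z).round(4)); return onz(*ray(c,e[0],s),z)
E
python3 - <<'E'
from h import *
s=sensors.get_state(); print(s['tcp_pos'],s['eef_rot'],s['qd'].round(1)); c=cams.capture('wrist')
p=foot(c,s,.066,(317,220)); go(*p[:2],.05)
E
```

```text
[ 0.63365593 -0.23114151  0.220841  ] [-1.79993697e+02  9.69457255e-03 -1.57454039e+02] [-0.1 -0.1  0.1  0.1  0.   0. ]
ellipse [319.2 219.8  86.   94.9] [ 0.6323 -0.2331  0.066 ]
t 1.925 shift [ 0.0021 -0.0012  0.1709]
```

```bash
sed -i "s/m=cv2.morphologyEx(m,cv2.MORPH_CLOSE,np.ones((5,5)))/m=cv2.morphologyEx(m,cv2.MORPH_OPEN,np.ones((7,7)))/" h.py
python3 - <<'E'
from h import *
s=sensors.get_state(); c=cams.capture('wrist')
p=foot(c,s,.066,(317,220)); go(*p[:2],.05)
E
```

```text
ellipse [319.2 223.9  71.9  74. ] [ 0.635 -0.232  0.066]
t 1.975 shift [-0.0007 -0.0012  0.1709]
```

{"method": "drive_tool", "body": {
  "rows": [
    {"x": -0.0007, "y": -0.001, "z": 0.02, "spin": 0, "fingers": 1},
    {"x": -0.0007, "y": -0.001, "z": 0.045, "spin": 0, "fingers": 1},
    {"x": -0.0007, "y": -0.001, "z": 0.07, "spin": 0, "fingers": 1},
    {"x": -0.0007, "y": -0.001, "z": 0.095, "spin": 0, "fingers": 1},
    {"x": -0.0007, "y": -0.001, "z": 0.12, "spin": 0, "fingers": 1},
    {"x": -0.0007, "y": -0.001, "z": 0.14, "spin": 0, "fingers": 1},
    {"x": -0.0007, "y": -0.001, "z": 0.155, "spin": 0, "fingers": 1},
    {"x": -0.0007, "y": -0.001, "z": 0.165, "spin": 0, "fingers": 1},
    {"x": -0.0007, "y": -0.001, "z": 0.171, "spin": 0, "fingers": 1},
    {"x": -0.0007, "y": -0.001, "z": 0.171, "spin": 0, "fingers": 1}
  ]
}}

```text
time_s: 3.22
tcp_pos: [0.6353, -0.2309, 0.0495]
eef_rot: [180.0, -0.0, -157.4]
contact_force: [-0.2, -0.3, 1.4]
gripper_width: 0.0874
gripper_force: 0.0
```

{"method": "drive_tool", "body": {
  "rows": [
    {"x": 0, "y": 0, "z": 0, "spin": 0, "fingers": 0.6},
    {"x": 0, "y": 0, "z": 0, "spin": 0, "fingers": 0.5},
    {"x": 0, "y": 0, "z": 0, "spin": 0, "fingers": 0.42},
    {"x": 0, "y": 0, "z": 0, "spin": 0, "fingers": 0.36},
    {"x": 0, "y": 0, "z": 0, "spin": 0, "fingers": 0.3},
    {"x": 0, "y": 0, "z": 0, "spin": 0, "fingers": 0.2},
    {"x": 0, "y": 0, "z": 0, "spin": 0, "fingers": 0.2},
    {"x": 0, "y": 0, "z": 0, "spin": 0, "fingers": 0.2}
  ],
  "newtons": 15
}}

```text
time_s: 4.22
tcp_pos: [0.6353, -0.2308, 0.0497]
eef_rot: [180.0, -0.0, -157.4]
contact_force: [-0.5, 1.2, 1.8]
gripper_width: 0.0584
gripper_force: 15.0
```

{"method": "drive_tool", "body": {
  "rows": [
    {"x": 0, "y": 0, "z": -0.005, "spin": 0, "fingers": 0.2},
    {"x": 0, "y": 0, "z": -0.02, "spin": 0, "fingers": 0.2},
    {"x": 0, "y": 0, "z": -0.045, "spin": 0, "fingers": 0.2},
    {"x": 0, "y": 0, "z": -0.075, "spin": 0, "fingers": 0.2},
    {"x": 0, "y": 0, "z": -0.105, "spin": 0, "fingers": 0.2},
    {"x": 0, "y": 0, "z": -0.135, "spin": 0, "fingers": 0.2},
    {"x": 0, "y": 0, "z": -0.16, "spin": 0, "fingers": 0.2},
    {"x": 0, "y": 0, "z": -0.18, "spin": 0, "fingers": 0.2},
    {"x": 0, "y": 0, "z": -0.19, "spin": 0, "fingers": 0.2},
    {"x": 0, "y": 0, "z": -0.19, "spin": 0, "fingers": 0.2}
  ]
}}

```text
time_s: 5.48
tcp_pos: [0.6355, -0.2309, 0.2405]
eef_rot: [-180.0, 0.1, -157.4]
contact_force: [0.0, -0.0, -1.8]
gripper_width: 0.0583
gripper_force: 15.0
```

{"method": "drive_tool", "body": {
  "rows": [
    {"x": -0.005, "y": 0.01, "z": 0, "spin": 0, "fingers": 0.2},
    {"x": -0.017, "y": 0.035, "z": 0, "spin": 0, "fingers": 0.2},
    {"x": -0.03, "y": 0.063, "z": 0, "spin": 0, "fingers": 0.2},
    {"x": -0.045, "y": 0.094, "z": 0, "spin": 0, "fingers": 0.2},
    {"x": -0.06, "y": 0.125, "z": 0, "spin": 0, "fingers": 0.2},
    {"x": -0.075, "y": 0.156, "z": 0, "spin": 0, "fingers": 0.2},
    {"x": -0.089, "y": 0.186, "z": 0, "spin": 0, "fingers": 0.2},
    {"x": -0.098, "y": 0.205, "z": 0, "spin": 0, "fingers": 0.2},
    {"x": -0.102, "y": 0.214, "z": 0, "spin": 0, "fingers": 0.2},
    {"x": -0.102, "y": 0.214, "z": 0, "spin": 0, "fingers": 0.2}
  ]
}}

```text
time_s: 6.72
tcp_pos: [0.6471, 0.0061, 0.2393]
eef_rot: [-180.0, -0.0, -157.3]
contact_force: [-0.6, -0.7, -1.3]
gripper_width: 0.0584
gripper_force: 15.0
```

{"method": "drive_tool", "body": {
  "rows": [
    {"x": -0.005, "y": 0.01, "z": 0, "spin": 0, "fingers": 0.2},
    {"x": -0.017, "y": 0.035, "z": 0, "spin": 0, "fingers": 0.2},
    {"x": -0.03, "y": 0.063, "z": 0, "spin": 0, "fingers": 0.2},
    {"x": -0.045, "y": 0.094, "z": 0, "spin": 0, "fingers": 0.2},
    {"x": -0.06, "y": 0.125, "z": 0, "spin": 0, "fingers": 0.2},
    {"x": -0.075, "y": 0.156, "z": 0, "spin": 0, "fingers": 0.2},
    {"x": -0.089, "y": 0.186, "z": 0, "spin": 0, "fingers": 0.2},
    {"x": -0.098, "y": 0.205, "z": 0, "spin": 0, "fingers": 0.2},
    {"x": -0.102, "y": 0.214, "z": 0, "spin": 0, "fingers": 0.2},
    {"x": -0.102, "y": 0.214, "z": 0, "spin": 0, "fingers": 0.2}
  ]
}}

```text
time_s: 7.98
tcp_pos: [0.659, 0.2426, 0.2394]
eef_rot: [-180.0, -0.0, -157.4]
contact_force: [-0.1, -0.1, -2.1]
gripper_width: 0.0584
gripper_force: 15.0
```

{"method": "drive_tool", "body": {
  "rows": [
    {"x": 0, "y": 0, "z": 0, "spin": 0, "fingers": 0.2},
    {"x": 0, "y": 0, "z": 0, "spin": 0, "fingers": 0.2},
    {"x": 0, "y": 0, "z": 0, "spin": 0, "fingers": 0.2}
  ]
}}

```text
time_s: 8.35
tcp_pos: [0.6591, 0.2421, 0.2398]
eef_rot: [180.0, 0.0, -157.4]
contact_force: [0.2, -0.4, -1.9]
gripper_width: 0.0586
gripper_force: 15.0
```

```bash
python3 - <<'E'
from h import *
s=sensors.get_state(); c=look(z=.074,amin=200); save('w3',c['pixels'])
E
```

```text
tcp [0.6591 0.2421 0.2398] [ 1.8000e+02  1.0000e-02 -1.5742e+02]
[65.  51.7] [  29   12   73   81 4619] [0.619  0.0411 0.074 ]
[318.8 133.3] [ 284   97   74   76 4048] [0.6038 0.2174 0.074 ]
[319.5 236.7] [243 211 152  75 348] [0.6716 0.2462 0.074 ]
[319.1 297.1] [ 244  269  164   48 5239] [0.7156 0.2642 0.074 ]
[491.8 335.5] [480 299  19  75 511] [0.6938 0.4017 0.074 ]
[145.7 327.6] [139 300  19  62 394] [0.7915 0.1492 0.074 ]
[334.9 384.5] [ 190  356  337   51 9046] [0.7811 0.3052 0.074 ]
```

View pics/w3.png

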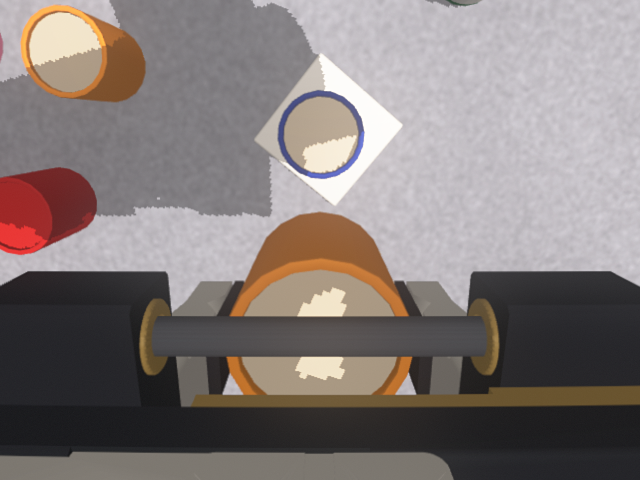

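The wrist view shows the blue pot on its tile at about (320,134), and the held amber pot at the bottom, centred near column 319. I'll measure both in the same image so the calibration bias cancels.

```bash
python3 - <<'E'
from h import *
s=sensors.get_state(); c=np.load('w.npy',allow_pickle=True).item()
foot(c,s,.074,(320,134))
h=cv2.cvtColor(c['pixels'],cv2.COLOR_RGB2HSV); m=cv2.inRange(h,(100,100,50),(130,255,255)); m[200:]=0; m[:,:230]=0
k=max(cv2.findContours(m,0,1)[0],key=cv2.contourArea); e=cv2.fitEllipse(k); print('blue ring',np.round(e[0]+e[1],1),onz(*ray(c,e[0],s),.076).round(4)); go(*onz(*ray(c,e[0],s),.076)[:2],.24)
a=cv2.inRange(h,(8,150,60),(25,255,255))
for y in(225,240,255,270,290,300,308): 
    x=np.flatnonzero(a[y,200:440])+200; print(y,x.min(),x.max(),(x.min()+x.max())/2)
S=cams.capture('side'); np.save('side2.npy',S,allow_pickle=True); T=cams.capture('top'); np.save('top2.npy',T,allow_pickle=True)
for C in(S,T):
  print([(b[0],b[1]) for b in blobs(C['pixels'],*AMB,100)])
E
```

```text
ellipse [320.5 134.3  73.6  75.4] [0.604  0.2189 0.074 ]
blue ring [320.9 133.9  81.4  83.6] [0.6035 0.219  0.076 ]
t 8.4 shift [ 0.0602 -0.0001 -0.0003]
225 281 326 303.5
240 267 360 313.5
255 259 379 319.0
270 252 386 319.0
290 242 396 319.0
300 237 401 319.0
308 233 405 319.0
[(array([333.3, 132.5]), array([303, 128,  61,  10, 164], dtype=int32)), (array([404.8, 141.9]), array([374, 137,  63,  11, 170], dtype=int32)), (array([480.1, 152.5]), array([448, 147,  65,  12, 180], dtype=int32)), (array([231.7, 268.7]), array([208, 252,  45,  31, 757], dtype=int32)), (array([300.7, 275.2]), array([285, 254,  33,  39, 930], dtype=int32))]
[(array([574.1, 198.4]), array([ 566,  159,   17,   79, 1001], dtype=int32)), (array([301.3, 223.1]), array([287, 207,  31,  32, 170], dtype=int32)), (array([576.9, 289.5]), array([ 570,  248,   15,   83, 1073], dtype=int32)), (array([578. , 383.3]), array([ 572,  341,   14,   85, 1092], dtype=int32))]
```

Both routes agree: the shift is x 0.0593 and y +0.0012.

{"method": "drive_tool", "body": {
  "rows": [
    {"x": 0.008, "y": 0.0012, "z": 0, "spin": 0, "fingers": 0.2},
    {"x": 0.025, "y": 0.0012, "z": 0, "spin": 0, "fingers": 0.2},
    {"x": 0.042, "y": 0.0012, "z": 0.005, "spin": 0, "fingers": 0.2},
    {"x": 0.054, "y": 0.0012, "z": 0.02, "spin": 0, "fingers": 0.2},
    {"x": 0.0593, "y": 0.0012, "z": 0.04, "spin": 0, "fingers": 0.2},
    {"x": 0.0593, "y": 0.0012, "z": 0.06, "spin": 0, "fingers": 0.2},
    {"x": 0.0593, "y": 0.0012, "z": 0.08, "spin": 0, "fingers": 0.2},
    {"x": 0.0593, "y": 0.0012, "z": 0.095, "spin": 0, "fingers": 0.2},
    {"x": 0.0593, "y": 0.0012, "z": 0.105, "spin": 0, "fingers": 0.2},
    {"x": 0.0593, "y": 0.0012, "z": 0.109, "spin": 0, "fingers": 0.2}
  ]
}}

```text
time_s: 9.75
tcp_pos: [0.6037, 0.2209, 0.1301]
eef_rot: [-180.0, -0.0, -157.4]
contact_force: [0.7, -0.1, -0.9]
gripper_width: 0.0585
gripper_force: 15.0
```

{"method": "drive_tool", "body": {
  "rows": [
    {"x": 0, "y": 0, "z": 0, "spin": 0, "fingers": 0.2},
    {"x": 0, "y": 0, "z": 0, "spin": 0, "fingers": 0.2},
    {"x": 0, "y": 0, "z": 0.0015, "spin": 0, "fingers": 0.2},
    {"x": 0, "y": 0, "z": 0.003, "spin": 0, "fingers": 0.2},
    {"x": 0, "y": 0, "z": 0.003, "spin": 0, "fingers": 0.2},
    {"x": 0, "y": 0, "z": 0.003, "spin": 0, "fingers": 0.2}
  ]
}}

```text
time_s: 10.5
tcp_pos: [0.6039, 0.221, 0.1276]
eef_rot: [-180.0, 0.0, -157.4]
contact_force: [-0.4, 0.0, -1.5]
gripper_width: 0.0586
gripper_force: 15.0
```

```bash
python3 - <<'E'
from h import *
go(.6037,.2202,.1257); print(sensors.get_state()['contact_force'])
S=cams.capture('side'); save('s3',cv2.resize(S['pixels'][200:400,180:400],(660,600),interpolation=cv2.INTER_CUBIC))
E
```

```text
t 10.5 shift [ 0.0004 -0.0007  0.0019]
[-0.37954942  0.01296143 -1.53729504]
```

View pics/s3.png

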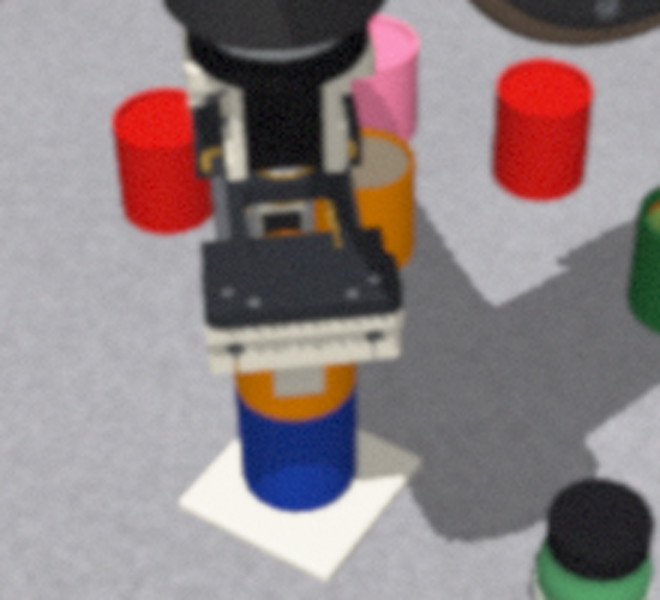

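The side crop shows the amber pot held just over the blue one, with edges matching within about 1 px (237 to 355 against 240 to 355). I'll lower it gently.

{"method": "drive_tool", "body": {
  "rows": [
    {"x": 0.0002, "y": -0.0004, "z": 0.0005, "spin": 0, "fingers": 0.2},
    {"x": 0.0002, "y": -0.0004, "z": 0.001, "spin": 0, "fingers": 0.2},
    {"x": 0.0002, "y": -0.0004, "z": 0.0015, "spin": 0, "fingers": 0.2},
    {"x": 0.0002, "y": -0.0004, "z": 0.0018, "spin": 0, "fingers": 0.2},
    {"x": 0.0002, "y": -0.0004, "z": 0.0018, "spin": 0, "fingers": 0.2}
  ]
}}

```text
time_s: 11.18
tcp_pos: [0.6038, 0.2205, 0.1257]
eef_rot: [-180.0, -0.0, -157.4]
contact_force: [-0.2, 1.3, -1.2]
gripper_width: 0.0584
gripper_force: 15.0
```

{"method": "drive_tool", "body": {
  "rows": [
    {"x": 0, "y": 0, "z": 0.0004, "spin": 0, "fingers": 0.2},
    {"x": 0, "y": 0, "z": 0.0008, "spin": 0, "fingers": 0.2},
    {"x": 0, "y": 0, "z": 0.0008, "spin": 0, "fingers": 0.2}
  ]
}}

```text
time_s: 11.55
tcp_pos: [0.6039, 0.2206, 0.1256]
eef_rot: [-180.0, 0.0, -157.4]
contact_force: [-2.4, -0.6, 5.0]
gripper_width: 0.0582
gripper_force: 15.0
```

Contact (force now +5 N). Release slowly, then lift straight up.

{"method": "drive_tool", "body": {
  "rows": [
    {"x": 0, "y": 0, "z": -0.0003, "spin": 0, "fingers": 0.32},
    {"x": 0, "y": 0, "z": -0.0003, "spin": 0, "fingers": 0.36},
    {"x": 0, "y": 0, "z": -0.0003, "spin": 0, "fingers": 0.42},
    {"x": 0, "y": 0, "z": -0.0003, "spin": 0, "fingers": 0.5},
    {"x": 0, "y": 0, "z": -0.0003, "spin": 0, "fingers": 0.7},
    {"x": 0, "y": 0, "z": -0.0003, "spin": 0, "fingers": 1},
    {"x": 0, "y": 0, "z": -0.0003, "spin": 0, "fingers": 1},
    {"x": 0, "y": 0, "z": -0.0003, "spin": 0, "fingers": 1}
  ]
}}

```text
time_s: 12.55
tcp_pos: [0.6038, 0.2205, 0.1253]
eef_rot: [180.0, -0.0, -157.4]
contact_force: [-0.8, 0.2, 0.2]
gripper_width: 0.0875
gripper_force: 0.0
```

{"method": "drive_tool", "body": {
  "rows": [
    {"x": 0, "y": 0, "z": -0.01, "spin": 0, "fingers": 1},
    {"x": 0, "y": 0, "z": -0.03, "spin": 0, "fingers": 1},
    {"x": 0, "y": 0, "z": -0.05, "spin": 0, "fingers": 1},
    {"x": 0, "y": 0, "z": -0.075, "spin": 0, "fingers": 1},
    {"x": 0, "y": 0, "z": -0.095, "spin": 0, "fingers": 1},
    {"x": 0, "y": 0, "z": -0.11, "spin": 0, "fingers": 1},
    {"x": 0, "y": 0, "z": -0.114, "spin": 0, "fingers": 1},
    {"x": 0, "y": 0, "z": -0.114, "spin": 0, "fingers": 1}
  ]
}}

```text
time_s: 13.55
tcp_pos: [0.6036, 0.2205, 0.239]
eef_rot: [180.0, -0.0, -157.4]
contact_force: [0.1, 0.7, 0.1]
gripper_width: 0.0877
gripper_force: 0.0
```

```bash
python3 - <<'E'
from h import *
go(.6195,.0378,.22)
E
```

```text
t 13.55 shift [ 0.0556 -0.1748  0.019 ]
```

{"method": "drive_tool", "body": {
  "rows": [
    {"x": 0.007, "y": -0.022, "z": 0, "spin": 0, "fingers": 1},
    {"x": 0.018, "y": -0.055, "z": 0.002, "spin": 0, "fingers": 1},
    {"x": 0.031, "y": -0.098, "z": 0.008, "spin": 0, "fingers": 1},
    {"x": 0.043, "y": -0.137, "z": 0.013, "spin": 0, "fingers": 1},
    {"x": 0.052, "y": -0.162, "z": 0.017, "spin": 0, "fingers": 1},
    {"x": 0.0556, "y": -0.175, "z": 0.019, "spin": 0, "fingers": 1},
    {"x": 0.0556, "y": -0.175, "z": 0.019, "spin": 0, "fingers": 1},
    {"x": 0.0556, "y": -0.175, "z": 0.019, "spin": 0, "fingers": 1},
    {"x": 0.0556, "y": -0.175, "z": 0.019, "spin": 0, "fingers": 1},
    {"x": 0.0556, "y": -0.175, "z": 0.019, "spin": 0, "fingers": 1}
  ]
}}

```text
time_s: 14.8
tcp_pos: [0.6198, 0.0383, 0.2204]
eef_rot: [180.0, 0.0, -157.3]
contact_force: [0.4, -0.1, 0.4]
gripper_width: 0.0879
gripper_force: 0.0
```

```bash
python3 - <<'E'
from h import *
T,S=cams.capture('top'),cams.capture('side')
for n,c in(('top',T),('side',S)):
    print(n,[(b[0],b[1]) for b in blobs(c['pixels'],*CREAM,150) if b[1][4]<2000 and 150<b[0][0]<350 and b[0][1]>150])
s=sensors.get_state(); c=look(amin=1000); print(s['qd'].round(2))
p=foot(c,s,.066,(319,224)); go(*p[:2],.05); go(.6194,.0376,.05)
save('s4',cv2.resize(S['pixels'][200:400,180:400],(660,600),interpolation=cv2.INTER_CUBIC))
for y in (305,315,322,330,335,345,350,360): # silhouette edges of the column
    q=cv2.cvtColor(S['pixels'],cv2.COLOR_RGB2HSV)[y]; x=np.flatnonzero(q[240:320,1]>120)+240; print(y,x.min() if len(x) else 0,x.max() if len(x) else 0)
E
```

```text
top [(array([251.4, 162.9]), array([226, 127,  69,  51, 309], dtype=int32)), (array([309.8, 186.9]), array([276, 153,  55,  51, 158], dtype=int32)), (array([187.8, 171.8]), array([149, 154,  86,  39, 670], dtype=int32)), (array([152.9, 212.9]), array([141, 187,  30,  48, 375], dtype=int32)), (array([303.5, 226. ]), array([289, 216,  26,  19, 301], dtype=int32)), (array([201.2, 228.4]), array([187, 220,  27,  17, 223], dtype=int32))]
side [(array([300.7, 253.6]), array([286, 246,  30,  17, 392], dtype=int32)), (array([276.5, 292.6]), array([258, 281,  38,  24, 698], dtype=int32))]
tcp [0.6198 0.0381 0.2203] [ 1.8000e+02  1.0000e-02 -1.5734e+02]
[318.9 221.7] [ 282  186   75   73 4249] [0.6196 0.0364 0.066 ]
[408.6 399.8] [ 276  394  282   13 2888] [0.7252 0.1571 0.066 ]
[-0.26 -0.09 -0.1  -0.03  0.04  0.05]
ellipse [318.9 221.8  72.3  74.6] [0.6197 0.0364 0.066 ]
t 14.95 shift [ 0.0007 -0.0014  0.1703]
t 14.95 shift [ 0.0005 -0.0002  0.1703]
305 257 297
315 258 297
322 258 297
330 259 297
335 263 297
345 261 297
350 261 297
360 263 295
```

View pics/s4.png

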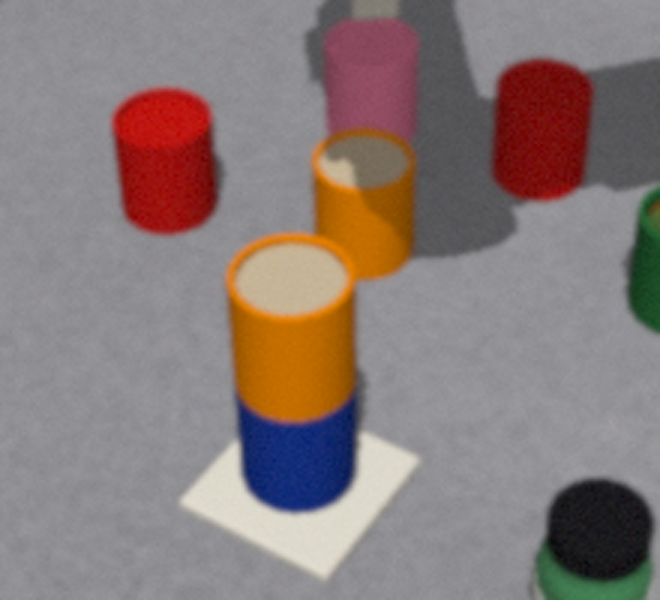

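Side crop: amber B sits squarely on the blue pot. Amber A is untouched. Now grasp A.

{"method": "drive_tool", "body": {
  "rows": [
    {"x": 0.0006, "y": -0.0002, "z": 0.02, "spin": 0, "fingers": 1},
    {"x": 0.0006, "y": -0.0002, "z": 0.045, "spin": 0, "fingers": 1},
    {"x": 0.0006, "y": -0.0002, "z": 0.07, "spin": 0, "fingers": 1},
    {"x": 0.0006, "y": -0.0002, "z": 0.095, "spin": 0, "fingers": 1},
    {"x": 0.0006, "y": -0.0002, "z": 0.12, "spin": 0, "fingers": 1},
    {"x": 0.0006, "y": -0.0002, "z": 0.14, "spin": 0, "fingers": 1},
    {"x": 0.0006, "y": -0.0002, "z": 0.155, "spin": 0, "fingers": 1},
    {"x": 0.0006, "y": -0.0002, "z": 0.165, "spin": 0, "fingers": 1},
    {"x": 0.0006, "y": -0.0002, "z": 0.1705, "spin": 0, "fingers": 1},
    {"x": 0.0006, "y": -0.0002, "z": 0.1705, "spin": 0, "fingers": 1}
  ]
}}

```text
time_s: 16.2
tcp_pos: [0.6194, 0.0372, 0.0498]
eef_rot: [-180.0, -0.0, -157.4]
contact_force: [-1.0, -0.7, -0.5]
gripper_width: 0.0875
gripper_force: 0.0
```

{"method": "drive_tool", "body": {
  "rows": [
    {"x": 0, "y": 0, "z": 0, "spin": 0, "fingers": 0.6},
    {"x": 0, "y": 0, "z": 0, "spin": 0, "fingers": 0.5},
    {"x": 0, "y": 0, "z": 0, "spin": 0, "fingers": 0.42},
    {"x": 0, "y": 0, "z": 0, "spin": 0, "fingers": 0.36},
    {"x": 0, "y": 0, "z": 0, "spin": 0, "fingers": 0.3},
    {"x": 0, "y": 0, "z": 0, "spin": 0, "fingers": 0.2},
    {"x": 0, "y": 0, "z": 0, "spin": 0, "fingers": 0.2},
    {"x": 0, "y": 0, "z": 0, "spin": 0, "fingers": 0.2}
  ],
  "newtons": 15
}}

```text
time_s: 17.2
tcp_pos: [0.6194, 0.0373, 0.0499]
eef_rot: [180.0, 0.0, -157.4]
contact_force: [-1.4, 1.3, 2.4]
gripper_width: 0.0591
gripper_force: 15.0
```

{"method": "drive_tool", "body": {
  "rows": [
    {"x": 0, "y": 0, "z": -0.005, "spin": 0, "fingers": 0.2},
    {"x": 0, "y": 0, "z": -0.02, "spin": 0, "fingers": 0.2},
    {"x": 0, "y": 0, "z": -0.05, "spin": 0, "fingers": 0.2},
    {"x": 0, "y": 0, "z": -0.085, "spin": 0, "fingers": 0.2},
    {"x": 0, "y": 0, "z": -0.125, "spin": 0, "fingers": 0.2},
    {"x": 0, "y": 0, "z": -0.165, "spin": 0, "fingers": 0.2},
    {"x": 0, "y": 0, "z": -0.205, "spin": 0, "fingers": 0.2},
    {"x": 0, "y": 0, "z": -0.235, "spin": 0, "fingers": 0.2},
    {"x": 0, "y": 0, "z": -0.25, "spin": 0, "fingers": 0.2},
    {"x": 0, "y": 0, "z": -0.25, "spin": 0, "fingers": 0.2}
  ]
}}

```text
time_s: 18.45
tcp_pos: [0.6194, 0.0372, 0.3007]
eef_rot: [180.0, 0.1, -157.4]
contact_force: [0.2, 0.7, -1.8]
gripper_width: 0.0592
gripper_force: 15.0
```

```bash
python3 - <<'E'
from h import *
go(.660,.243,.30)
E
```

```text
t 18.45 shift [-0.1166  0.1743  0.0009]
```

{"method": "drive_tool", "body": {
  "rows": [
    {"x": -0.007, "y": 0.01, "z": 0, "spin": 0, "fingers": 0.2},
    {"x": -0.02, "y": 0.03, "z": 0, "spin": 0, "fingers": 0.2},
    {"x": -0.04, "y": 0.06, "z": 0, "spin": 0, "fingers": 0.2},
    {"x": -0.06, "y": 0.09, "z": 0, "spin": 0, "fingers": 0.2},
    {"x": -0.08, "y": 0.12, "z": 0, "spin": 0, "fingers": 0.2},
    {"x": -0.1, "y": 0.15, "z": 0, "spin": 0, "fingers": 0.2},
    {"x": -0.112, "y": 0.167, "z": 0, "spin": 0, "fingers": 0.2},
    {"x": -0.1166, "y": 0.1743, "z": 0, "spin": 0, "fingers": 0.2},
    {"x": -0.1166, "y": 0.1743, "z": 0, "spin": 0, "fingers": 0.2},
    {"x": -0.1166, "y": 0.1743, "z": 0, "spin": 0, "fingers": 0.2}
  ]
}}

```text
time_s: 19.7
tcp_pos: [0.6598, 0.2421, 0.3]
eef_rot: [-180.0, 0.0, -157.4]
contact_force: [0.6, -0.7, -1.3]
gripper_width: 0.059
gripper_force: 15.0
```

{"method": "drive_tool", "body": {
  "rows": [
    {"x": 0, "y": 0, "z": 0, "spin": 0, "fingers": 0.2},
    {"x": 0, "y": 0, "z": 0, "spin": 0, "fingers": 0.2},
    {"x": 0, "y": 0, "z": 0, "spin": 0, "fingers": 0.2}
  ]
}}

```text
time_s: 20.08
tcp_pos: [0.66, 0.2426, 0.3]
eef_rot: [180.0, 0.0, -157.4]
contact_force: [-1.2, 0.5, -1.0]
gripper_width: 0.0591
gripper_force: 15.0
```

```bash
python3 - <<'E'
from h import *
s=sensors.get_state(); c=look(z=.142,amin=500)
foot(c,s,.142,(320,134))
S=cams.capture('side'); b=[b for b in blobs(S['pixels'],*CREAM,300) if 250<b[0][0]<300 and b[0][1]>250]; print(b)
for q in b:
    p=onz(*ray(S,q[0]),.142); print(p); print(cross(ray(S,q[0]),ray(c,(319,134),s))); go(*p[:2],.2)
a=cv2.inRange(cv2.cvtColor(c['pixels'],cv2.COLOR_RGB2HSV),(8,150,60),(25,255,255))
for y in(260,280,300): 
    x=np.flatnonzero(a[y,200:440])+200; print(y,x.min(),x.max())
save('w5',c['pixels'])
E
```

```text
tcp [0.66   0.2426 0.3   ] [ 1.8000e+02  2.0000e-02 -1.5741e+02]
[320.6 132.8] [ 282   93   78   80 4842] [0.6036 0.2188 0.142 ]
[318.9 297.7] [ 232  271  176   46 5040] [0.7139 0.2634 0.142 ]
[336.  384.6] [ 193  356  342   51 9045] [0.7769 0.3042 0.142 ]
ellipse [320.7 132.8  77.6  79.5] [0.6036 0.2189 0.142 ]
[(array([276.4, 292.8]), array([258, 281,  38,  24, 681], dtype=int32))]
[0.6032728 0.2213588 0.142    ]
(array([0.60465171, 0.21807291, 0.13872159]), np.float64(0.00045347708668235333))
t 20.175 shift [0.0605 0.002  0.0998]
260 257 381
280 248 391
300 237 401
```

View pics/w5.png

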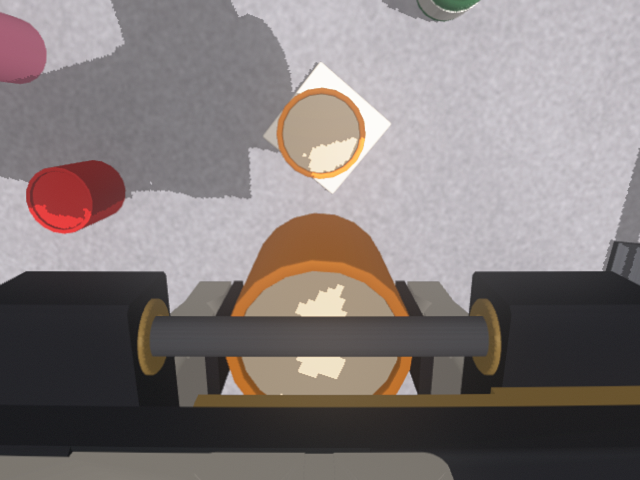

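The wrist view shows the top of B at (320.7,132.8), which ranges to (0.6036, 0.2189). That matches the blue pot's (0.604, 0.2189), so the lower joint is square. Now place A the same way.

{"method": "drive_tool", "body": {
  "rows": [
    {"x": 0.008, "y": 0.0011, "z": 0, "spin": 0, "fingers": 0.2},
    {"x": 0.025, "y": 0.0011, "z": 0, "spin": 0, "fingers": 0.2},
    {"x": 0.042, "y": 0.0011, "z": 0.005, "spin": 0, "fingers": 0.2},
    {"x": 0.055, "y": 0.0011, "z": 0.02, "spin": 0, "fingers": 0.2},
    {"x": 0.061, "y": 0.0011, "z": 0.04, "spin": 0, "fingers": 0.2},
    {"x": 0.061, "y": 0.0011, "z": 0.06, "spin": 0, "fingers": 0.2},
    {"x": 0.061, "y": 0.0011, "z": 0.078, "spin": 0, "fingers": 0.2},
    {"x": 0.061, "y": 0.0011, "z": 0.091, "spin": 0, "fingers": 0.2},
    {"x": 0.061, "y": 0.0011, "z": 0.099, "spin": 0, "fingers": 0.2},
    {"x": 0.061, "y": 0.0011, "z": 0.102, "spin": 0, "fingers": 0.2}
  ]
}}

```text
time_s: 21.42
tcp_pos: [0.6032, 0.2205, 0.1974]
eef_rot: [-180.0, -0.0, -157.4]
contact_force: [-0.8, -1.0, -1.8]
gripper_width: 0.059
gripper_force: 15.0
```

{"method": "drive_tool", "body": {
  "rows": [
    {"x": 0, "y": 0, "z": 0, "spin": 0, "fingers": 0.2},
    {"x": 0, "y": 0, "z": 0, "spin": 0, "fingers": 0.2},
    {"x": 0, "y": 0, "z": 0.001, "spin": 0, "fingers": 0.2},
    {"x": 0, "y": 0, "z": 0.002, "spin": 0, "fingers": 0.2},
    {"x": 0, "y": 0, "z": 0.002, "spin": 0, "fingers": 0.2},
    {"x": 0, "y": 0, "z": 0.002, "spin": 0, "fingers": 0.2}
  ]
}}

```text
time_s: 22.18
tcp_pos: [0.6032, 0.2205, 0.1958]
eef_rot: [-180.0, 0.0, -157.4]
contact_force: [-0.1, -0.0, -2.5]
gripper_width: 0.0591
gripper_force: 15.0
```

{"method": "drive_tool", "body": {
  "rows": [
    {"x": 0, "y": -0.0002, "z": 0.0005, "spin": 0, "fingers": 0.2},
    {"x": 0, "y": -0.0002, "z": 0.001, "spin": 0, "fingers": 0.2},
    {"x": 0, "y": -0.0002, "z": 0.0015, "spin": 0, "fingers": 0.2},
    {"x": 0, "y": -0.0002, "z": 0.0018, "spin": 0, "fingers": 0.2},
    {"x": 0, "y": -0.0002, "z": 0.0018, "spin": 0, "fingers": 0.2}
  ]
}}

```text
time_s: 22.8
tcp_pos: [0.6033, 0.2203, 0.194]
eef_rot: [180.0, 0.0, -157.4]
contact_force: [-0.8, 0.9, -2.2]
gripper_width: 0.0591
gripper_force: 15.0
```

{"method": "drive_tool", "body": {
  "rows": [
    {"x": 0, "y": 0, "z": 0.0004, "spin": 0, "fingers": 0.2},
    {"x": 0, "y": 0, "z": 0.0007, "spin": 0, "fingers": 0.2},
    {"x": 0, "y": 0, "z": 0.0007, "spin": 0, "fingers": 0.2}
  ]
}}

```text
time_s: 23.18
tcp_pos: [0.6035, 0.2204, 0.1939]
eef_rot: [-180.0, 0.1, -157.4]
contact_force: [-0.1, -0.5, 4.1]
gripper_width: 0.0592
gripper_force: 15.0
```

Contact (+4 N). Release and withdraw.

{"method": "drive_tool", "body": {
  "rows": [
    {"x": 0, "y": 0, "z": -0.0003, "spin": 0, "fingers": 0.32},
    {"x": 0, "y": 0, "z": -0.0003, "spin": 0, "fingers": 0.36},
    {"x": 0, "y": 0, "z": -0.0003, "spin": 0, "fingers": 0.42},
    {"x": 0, "y": 0, "z": -0.0003, "spin": 0, "fingers": 0.5},
    {"x": 0, "y": 0, "z": -0.0003, "spin": 0, "fingers": 0.7},
    {"x": 0, "y": 0, "z": -0.0003, "spin": 0, "fingers": 1},
    {"x": 0, "y": 0, "z": -0.0003, "spin": 0, "fingers": 1},
    {"x": 0, "y": 0, "z": -0.0003, "spin": 0, "fingers": 1}
  ]
}}

```text
time_s: 24.18
tcp_pos: [0.6032, 0.2203, 0.1935]
eef_rot: [180.0, -0.0, -157.4]
contact_force: [-0.5, 0.1, -0.1]
gripper_width: 0.0876
gripper_force: 0.0
```

{"method": "drive_tool", "body": {
  "rows": [
    {"x": 0, "y": 0, "z": -0.01, "spin": 0, "fingers": 1},
    {"x": 0, "y": 0, "z": -0.03, "spin": 0, "fingers": 1},
    {"x": 0, "y": 0, "z": -0.05, "spin": 0, "fingers": 1},
    {"x": 0, "y": 0, "z": -0.075, "spin": 0, "fingers": 1},
    {"x": 0, "y": 0, "z": -0.1, "spin": 0, "fingers": 1},
    {"x": 0, "y": 0, "z": -0.115, "spin": 0, "fingers": 1},
    {"x": 0, "y": -0.03, "z": -0.12, "spin": 0, "fingers": 1},
    {"x": 0, "y": -0.08, "z": -0.12, "spin": 0, "fingers": 1},
    {"x": 0, "y": -0.12, "z": -0.12, "spin": 0, "fingers": 1},
    {"x": 0, "y": -0.15, "z": -0.12, "spin": 0, "fingers": 1}
  ]
}}

```text
time_s: 25.42
tcp_pos: [0.6613, 0.0802, 0.3136]
eef_rot: [180.0, -0.0, -157.4]
contact_force: [-0.7, 0.8, -0.7]
gripper_width: 0.0877
gripper_force: 0.0
```

{"method": "drive_tool", "body": {
  "rows": [
    {"x": 0, "y": 0, "z": 0, "spin": 0, "fingers": 1},
    {"x": 0, "y": 0, "z": 0, "spin": 0, "fingers": 1},
    {"x": 0, "y": 0, "z": 0, "spin": 0, "fingers": 1},
    {"x": 0, "y": 0, "z": 0, "spin": 0, "fingers": 1}
  ]
}}

```text
time_s: 25.92
tcp_pos: [0.6607, 0.0826, 0.3137]
eef_rot: [180.0, 0.0, -157.3]
contact_force: [0.2, 0.2, 0.5]
gripper_width: 0.0879
gripper_force: 0.0
```

```bash
python3 - <<'E'
from h import *
S=cams.capture('side'); b=[b for b in blobs(S['pixels'],*CREAM,300) if 240<b[0][0]<300 and b[0][1]>200]
for q in b: print(q, onz(*ray(S,q[0]),.210))
save('s6',cv2.resize(S['pixels'][200:400,180:400],(660,600),interpolation=cv2.INTER_CUBIC)); print(sensors.get_state()['time_s'])
E
```

```text
(array([274.8, 254.2]), array([256, 243,  39,  23, 712], dtype=int32)) [0.60324751 0.22101653 0.21      ]
25.975
```

View pics/s6.png

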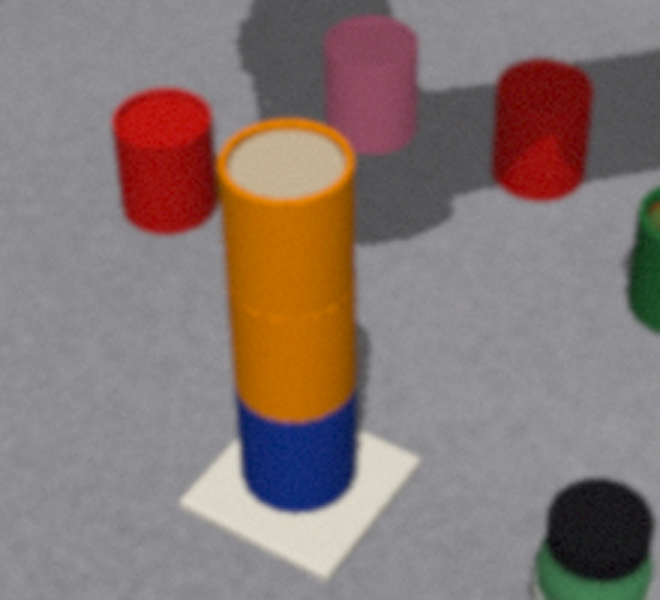

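The side crop shows a straight column. By the side camera its top is at (0.6032, 0.2210), against (0.6033, 0.2214) for the middle pot and (0.6035, 0.2204) for the blue one. The arm is clear of it.

```bash
python3 -c "
from h import *
print(r.close_job())"
```

```text
the job is handed in; nothing more can be done
None
```

Both amber pots are stacked mouth down on the blue pot in a straight column, with centres within about 1 mm by the side camera; the green pot was left alone, and I handed the job in at about 26 s.

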